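# Set the knife sharpener to the house angle and hang up the hone

### The arm

A 6-joint arm with a two-finger parallel gripper is mounted at the origin on the work surface. World frame = base frame: x ahead of the robot, y to its left, z up, the work surface at z = 0. Lengths are in m, angles in rad, forces in N, time in s.
With the tool pointing down it reaches from about 0.375 to 0.925 m from the base axis. Payload 5.7 kg.
Tool frame: the origin (TCP) lies at the very end of the fingers, on their centre line; the grasp point (between the pads) lies 19 mm behind it; z points along the fingers, y is the line along which they close (so a half turn about z gives the same grasp; the last joint's range is limited). The gripper opens to 88 mm and grips with 3 to 60 N. Pads are 20 mm wide; open, the fingers measure 115 mm over their backs; the gripper's body (75 mm by 178 mm) begins 61 mm behind the grasp point.
Start: joints at [-1.389, 0.359, 1.51, -0, 1.272, -0.115], TCP at [0.175, -0.574, 0.223] pointing down, gripper open.
Joint ranges: [-2.97, 2.97], [-1.01, 2.36], [0.21, 2.38], [-0.96, 4.11], [0.2, 2.71], [-2.98, 2.98]. Speed limits (rad/s): [2.39, 2.39, 3.14, 3.14, 3.14, 3.14].

### API

Orientations are given as a 3x3 rotation matrix whose columns are the frame's x, y, z axes.
In Python, from cell import bot gives the robot as it stands.
- The arm moves only by the shell command python3 -m pendant 'ROWS' [FORCE]. ROWS is JSON, one flat list of numbers, 5 for each row, row after row: the closure in counts, from 0 (fully open) to 255 (shut), then the shift along the tool's x, y, z in cm, then the turn about the tool's z in degrees. In form: [grip, dx, dy, dz, roll, grip, dx, dy, dz, roll, ...]. A call has exactly 8 rows; each row shifts and turns the commanded pose from where the row before left it, along the tool's axes as they then stand; what a row does not reach is not made up. A row lasts 1/12 s, in which the tool goes at most 41.7 mm and 7.16 degrees, less where a joint would pass 70% of its speed; a pose out of reach is approached as far as the arm can. A call with a gripper value outside its range is refused whole. The fingers move at their own pace and stop on an object; FORCE is the grip in N (left out, the last holds). Time passes only in rows, so rows that do not move let the fingers close, or fill a call up. It gives the time, the measured TCP pose, the force, the opening and the grip force at its end, in the units of the state.
- bot.sense(): the state, without advancing time (a new reading comes with each control period).
- bot.capture(name): name is "side" or "top"; returns (picture, depth): 420x560x3 uint8, red, green, blue; 420x560 float32, m along the optical axis (not along the pixel's ray), 0 where there is no reading.
- bot.get_calibration(name): a dict with "fx", "fy", "cx", "cy" (pixels), "rvec" (rotation vector, rad) and "tvec" (3), from world to camera coordinates, as OpenCV has them. Camera axes: x right, y down, z forward; pixel columns grow to the right and rows downward; lengths in m; the calibration is good to about 2 mm. A picture is of the moment at which its call begins. get_calibration takes no time and is no camera call.
- bot.hand_in(): hands the job in; it is judged then, once.
Trained networks look in the newest picture that a camera, given by its name, has taken for a name from the list of things; names that differ only in an ending like _2 or _b are one class to them, and where a whole thing is asked for, a point or a joint stands for the part that bears it (a point fixed in the world has none). Each returns a list of dicts, best first, with "confidence" (0 to 1); they miss things now and then, are a little off and sometimes report something else, mostly with a low value. They report only what shows in the picture. A call takes as long as a camera call. They do not tell look-alikes from the thing itself.
- bot.recognise(camera, name): "xy" ([column, row] in pixels, amid what is visible of it).
- bot.regions_of(camera, name): "region" (420x560 bool, what is visible of it) and "xy" ([column, row] in pixels, amid what is visible of it).
- bot.landmark_of(camera, name): "xy" ([column, row] in pixels: a listed point, or the origin of a listed thing).
The state is a dict: "t": time; "q": joint angles; "dq": joint speeds; "effort": joint torques, N m; "eef_pos": TCP position; "ee_rot": TCP orientation; "wrist_force": force on the tool from outside, world axes, zero at the start; "wrist_torque": the same for the moment, N m; "gripper_width": finger opening in m; "grasp_force": force on a finger pad.
Only numpy, scipy, OpenCV 4.12 (cv2) and the standard library are available. Lean on these libraries where they do the work, as an engineer would, in place of code of your own. Each camera call takes 0.05 s, during which the arm holds its last target. There are 200 camera calls.

### The job

Get the knife sharpener ready for the finishing pass: wind its worm-drive handwheel until the red line on the graduated rim stands at the index pointer (20 degrees), and hang the loose hone by its eye on the empty peg of the hone rack, hanging straight down the slope. Do not touch the knife or its clamp, and leave the oil bottle, the spice jar and the bowl where they stand.

Things in the scene. Friction and masses are not known exactly. Their poses are not given: they have to be found in the camera images.
- sharpener: Guided knife sharpener bolted to the table, origin at the centre of its underside. Grey base 200 x 180 x 20 mm (x, y, z). Two cheeks carry a tilting clamp on a trunnion along y at x = 0, z = 95 mm. The worm wheel with white graduated rim (60 mm radius, y = -70 to -54 mm) reaches 155 mm high, the index pointer 167 mm, the bracket under the handwheel 145 mm.
- column_top (a point): Top of the sharpener's fixed guide-rod column: 12 mm thick (its black swivel block 26 x 20 mm), upright, 245 mm high, at x = 70, y = 70 mm of the sharpener. From the block an 8 mm rod is parked along the sharpener's x, from x = 35 to 215 mm, 226 to 238 mm above the table.
- wheel_hub (a point): Centre of the handwheel in the plane of its rim: at x = 67, y = -66, z = 165 mm of the sharpener. The black handwheel, 77 mm over its rim, lies level on the upright worm shaft; rim bar 9 mm thick, hub top 7 mm above this point.
- crank_grip (a point): Point to grip on the red handle that stands upright on the handwheel's rim, 34 mm from the wheel's axis: a cylinder 16 mm thick and 44 mm long that spins freely on its own pin. The point is on its axis, 32 mm above the rim's plane; the handle reaches 20 mm above and 24 mm below it. It goes round with the wheel.
- handwheel (a joint): Turn of the handwheel (rad), growing clockwise seen from above; light friction, about 0.05 N m (1.5 N at the handle); it stays where left. One turn clockwise (6.283) adds 2 degrees of tilt (tilt = reading / 180). The worm is self-locking: the clamp cannot be pushed by hand. It starts about two to three and a half turns short of the red line.
- clamp: Tilting clamp with the boning knife in it; origin on the trunnion axis, x = 0, y = 0, z = 95 mm of the sharpener; its y along the trunnion, turned about it by the tilt (edge up is positive; stops at 0 and 32 degrees). The knife lies along y, edge to -x, blue handle to +y: from y = -115 to 130 mm, at x = -70 to -40 mm; about 105 to 130 mm above the table. Not to be touched.
- red_mark (a point): Middle of the red line on the white graduated rim (a line every 5 degrees, the others black), 60 mm from the trunnion axis; it moves with the clamp, towards +x of the sharpener as the tilt grows, about 1 mm for each degree, and stands at the index at 20 degrees: handwheel at 62.83 rad.
- index_tip (a point): Tip of the fixed black index pointer above the top of the graduated rim, at x = 0, y = -55, z = 156 mm of the sharpener.
- hone: Hand hone lying face down, loose, about 0.15 kg, origin at the centre of its underside, x along its length towards the eye. Red-brown abrasive 110 x 30 x 5 mm beneath an aluminium plate 134 x 30 x 5 mm, black grip 70 x 19 x 22 mm (x, y, z) on top; 32 mm high in all. Hanging eye at the +x end: 31 mm outside, 15 mm hole.
- hone_eye (a point): Centre of the hone's 15 mm hole, at x = 78 mm, z = 7.5 mm of the hone; the eye is 5 mm thick (z = 5 to 10 mm).
- hone_grip (a point): Centre of the hone's black grip, at x = 0, z = 22 mm of the hone; 19 mm across (y).
- rack: Steel hone rack bolted to the table, origin near the front edge of its underside; foot 155 x 150 mm, from x = -14 to 141 mm; its face slopes at 40 degrees from the table, rising away from its front (-x); about 145 mm high. A hone hung properly lies with its abrasive on the face, grip outwards, eye end up.
- free_peg (a point): Root of the empty peg, on the sloping panel's face; axes: x up the slope, y level, z square out of the face. The peg, 8 mm thick, stands along z, round tip 30 mm from the face. The panel reaches 172 mm down the slope (12 mm lip) and 28 mm up it. A white-faced hone like the loose one is fixed on the other peg, 76 mm to -y.
- oil_bottle: White plastic oil bottle, 54 mm thick, 190 mm high, standing behind the handwheel; origin at the centre of its underside.
- spice_jar: Amber spice jar with red cap, 60 mm thick, 120 mm high; origin at the centre of its underside.
- bowl: Small steel bowl, 100 mm wide, 45 mm high; origin at the centre of its underside.
Mind the look-alikes: they are no part of the job. What is shaped like the rack but orange is not meant.

How it is judged:
At the end, for the whole second after the job is handed in: Red line within 0.85 mm (0.8 degrees of tilt) of the index, handwheel still; hone at rest with the free peg through its eye, flat on the sloping panel (within 7 degrees), grip outwards, hanging down the slope within 20 degrees, and let go (x of red_mark in the frame of sharpener between -0.00085 and 0.00085 m and x of hone_eye in the frame of free_peg between -0.007 and 0.007 m and y of hone_eye in the frame of free_peg between -0.007 and 0.007 m and z of hone_eye in the frame of free_peg between 0.002 and 0.014 m and angle between the z axis of hone and the z axis of free_peg, either way round below 0.12 rad and angle between the x axis of hone and the x axis of free_peg, either way round below 0.35 rad and x of hone_grip in the frame of free_peg below -0.05 m and linear speed of hone below 0.02 m/s and velocity of joint handwheel between -0.2 and 0.2 rad/s); the robot touches nothing.
It fails at once if something touches the clamped knife or its clamp (contact force between clamp and anything else above 1 N).
It fails at once if the oil bottle is pushed more than 20 mm or tipped (distance of oil_bottle from where it was at the start of the episode above 0.02 m or angle between oil_bottle's own z axis and vertical above 0.3 rad).
It fails at once if the spice jar is pushed more than 20 mm or tipped (distance of spice_jar from where it was at the start of the episode above 0.02 m or angle between spice_jar's own z axis and vertical above 0.3 rad).
It fails at once if the bowl is pushed more than 20 mm or tipped (distance of bowl from where it was at the start of the episode above 0.02 m or angle between bowl's own z axis and vertical above 0.3 rad).
It also fails if it takes over 72 s, if anything falls off the work surface, if the arm or the gripper's body presses on something with over 40 N, if the wrist force passes 120 N, or if a joint passes its speed limit or range.

## Working session

There is one attempt and no reset: what is moved stays moved. The work goes in short steps, Python scripts to look and compute and a shell command to move; the robot and the scene stay as the last step left them, time stands still between calls to the robot, and variables do not carry over. Pictures are saved under pics/ and viewed, at most 10 in all, crops included, and the job is handed in when it is done.

```bash
ls; mkdir -p pics; python3 - <<'E'
from cell import bot
import cv2,numpy as np
s=bot.sense();print({k:np.round(v,3).tolist() for k,v in s.items()})
for n in("side","top"):
    p,d=bot.capture(n);cv2.imwrite(f"pics/{n}0.png",p[:,:,::-1]);np.save(f"{n}_d.npy",d)
    c=bot.get_calibration(n);print(n,c)
    for o in("sharpener","column_top","wheel_hub","crank_grip","clamp","red_mark","index_tip","hone","hone_eye","hone_grip","rack","free_peg","oil_bottle","spice_jar","bowl"):
        print(o,[(np.round(r["xy"]).tolist(),round(r["confidence"],2)) for r in bot.landmark_of(n,o)])
E
```

```text
pics
{'t': 0.0, 'q': [-1.389, 0.36, 1.511, 0.0, 1.272, -0.115], 'dq': [0.002, -0.002, 0.001, 0.0, 0.001, -0.0], 'effort': [-0.002, -51.537, -27.072, 0.067, 0.035, -0.0], 'eef_pos': [0.175, -0.573, 0.222], 'ee_rot': [[0.956, 0.292, -0.0], [0.292, -0.956, 0.002], [0.0, -0.002, -1.0]], 'wrist_force': [0.477, -0.135, -0.403], 'wrist_torque': [0.055, -0.029, 0.003], 'grasp_force': 0.0, 'gripper_width': 0.087}
side {'fx': 513.3659336168065, 'fy': 513.3659336168065, 'cx': 280.570154503313, 'cy': 205.06065022761936, 'rvec': array([ 0.29184205, -2.84585676,  1.08943591]), 'tvec': array([0.44749929, 0.2617887 , 1.77288257])}
sharpener [([258.0, 326.0], 0.68)]
column_top [([256.0, 286.0], 0.63), ([223.0, 303.0], 0.61)]
wheel_hub [([238.0, 278.0], 0.74)]
crank_grip [([225.0, 272.0], 0.56)]
clamp [([252.0, 312.0], 0.7)]
red_mark [([258.0, 288.0], 0.86)]
index_tip [([258.0, 282.0], 0.85), ([256.0, 326.0], 0.66)]
hone [([281.0, 254.0], 0.82)]
hone_eye [([260.0, 262.0], 0.65)]
hone_grip [([278.0, 253.0], 0.9)]
rack [([291.0, 156.0], 0.91), ([356.0, 158.0], 0.84), ([281.0, 203.0], 0.67), ([354.0, 202
[... 645 characters left out ...]
rip [([261.0, 226.0], 0.51)]
clamp [([172.0, 222.0], 0.74), ([252.0, 208.0], 0.15)]
red_mark [([189.0, 223.0], 0.84)]
index_tip [([185.0, 221.0], 0.78)]
hone [([265.0, 225.0], 0.7)]
hone_eye [([254.0, 208.0], 0.85)]
hone_grip [([260.0, 226.0], 0.96)]
rack [([353.0, 293.0], 0.88), ([343.0, 210.0], 0.7), ([429.0, 284.0], 0.69), ([405.0, 203.0], 0.57), ([273.0, 141.0], 0.54)]
free_peg [([404.0, 169.0], 0.98), ([327.0, 268.0], 0.93), ([427.0, 247.0], 0.69), ([324.0, 173.0], 0.65)]
oil_bottle [([137.0, 197.0], 0.73), ([209.0, 173.0], 0.55), ([187.0, 219.0], 0.36)]
spice_jar [([273.0, 141.0], 0.79), ([176.0, 222.0], 0.3), ([259.0, 227.0], 0.26)]
bowl [([267.0, 177.0], 0.77), ([185.0, 220.0], 0.4)]
```

```bash
python3 - <<'E'
import cv2
a=cv2.imread("pics/top0.png")[100:340,90:490];cv2.imwrite("pics/top_c.png",cv2.resize(a,(800,480),interpolation=3))
a=cv2.imread("pics/side0.png")[110:350,160:420];cv2.imwrite("pics/side_c.png",cv2.resize(a,(650,600),interpolation=3))
E
```

```text
(no output)
```

View pics/top_c.png

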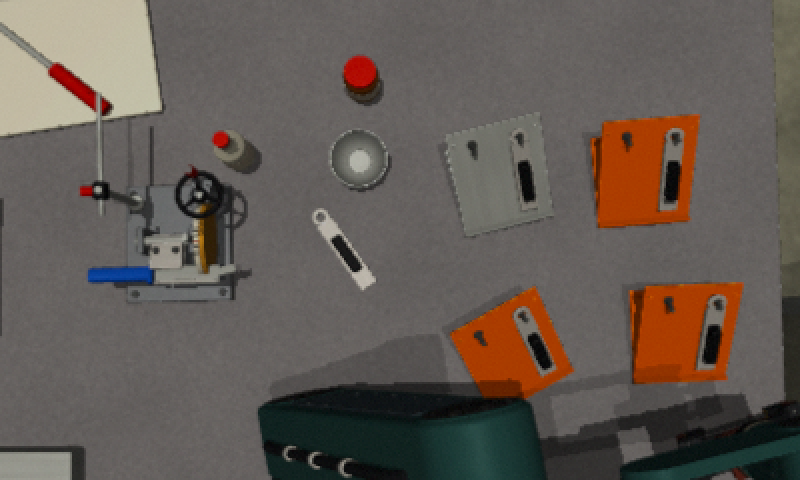

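View pics/side_c.png

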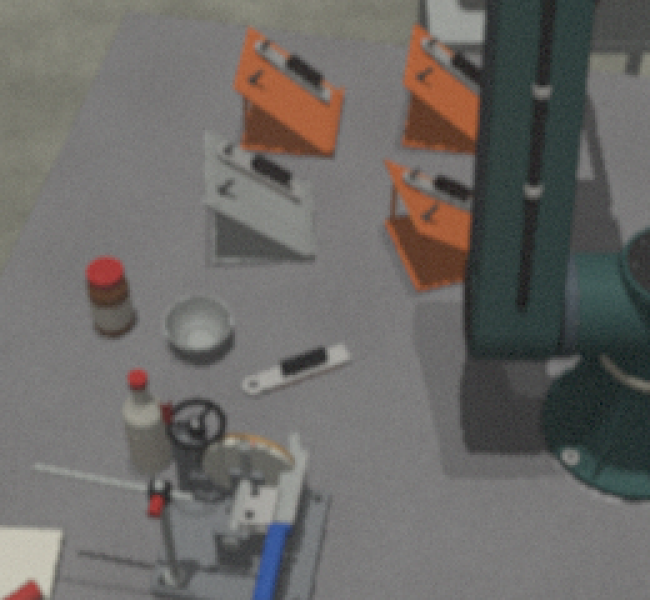

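Top view: the loose hone lies at about px (262,224), eye at (250,208). The handwheel is at (190,196) with its red handle at the far rim, (187,186). Candidates for the rack, by top-view pixel: grey (340,187), orange (414,185), orange (434,266), orange (346,270). I choose the grey one, whose empty peg is at (326,174) in top and (250,186) in side. The crops confirm this choice.

```bash
cat > h.py <<'E'
from cell import bot
import cv2,numpy as np
from scipy.optimize import least_squares
from scipy.spatial.transform import Rotation as R
C={n:bot.get_calibration(n) for n in("side","top")}
def K(n):
    c=C[n];return np.array([[c["fx"],0,c["cx"]],[0,c["fy"],c["cy"]],[0,0,1]])
def proj(n,P): return cv2.projectPoints(np.atleast_2d(np.asarray(P,float)),C[n]["rvec"],C[n]["tvec"],K(n),None)[0][:,0]
def ray(n,uv):
    M=cv2.Rodrigues(C[n]["rvec"])[0];o=-M.T@C[n]["tvec"];d=M.T@np.linalg.solve(K(n),[uv[0],uv[1],1]);return o,d
def onz(n,uv,z):
    o,d=ray(n,uv);return o+d*(z-o[2])/d[2]
def tri(us,ut):
    A=[];b=[]
    for n,u in(("side",us),("top",ut)):
        o,d=ray(n,u);d=d/np.linalg.norm(d);P=np.eye(3)-np.outer(d,d);A.append(P);b.append(P@o)
    r=np.linalg.lstsq(np.vstack(A),np.hstack(b),rcond=None)[0]
    return r,proj("side",r)[0]-us,proj("top",r)[0]-ut
def dep(n,mask,d):
    v,u=np.nonzero(mask&(d>0));z=d[v,u];M=cv2.Rodrigues(C[n]["rvec"])[0]
    p=np.c_[(u-C[n]["cx"])/C[n]["fx"]*z,(v-C[n]["cy"])/C[n]["fy"]*z,z];return (p-C[n]["tvec"])@M
def rz(a): return R.from_euler("z",a).as_matrix()
def fit(obs,x0):
    # obs: list (cam, local point, uv); pose x,y,yaw on z=0
    f=lambda x:np.hstack([proj(n,rz(x[2])@np.array(p)+[x[0],x[1],0])[0]-u for n,p,u in obs])
    r=least_squares(f,x0,loss="soft_l1");return r.x,f(r.x).reshape(-1,2)
def lm(n,o):return [(r["xy"],r["confidence"]) for r in bot.landmark_of(n,o)]
E
python3 - <<'E'
from h import *
np.set_printoptions(precision=4,suppress=True)
dt=np.load("top_d.npy");ds=np.load("side_d.npy")
bot.capture("top");bot.capture("side")
exp={"column_top":([.07,.07,.245],(223,303),(138,195)),"wheel_hub":([.067,-.066,.165],(238,278),(190,196)),"index_tip":([0,-.055,.156],(258,282),(185,221)),"sharpener":([0,0,0],(258,326),(178,222)),
"hone_eye":([.078,0,.0075],(260,262),(250,208)),"hone_grip":([0,0,.022],(280,253),(262,226)),"hone":([0,0,0],(281,254),(262,226)),"red_mark":(None,(258,288),(189,223)),"crank_grip":(None,(226,273),(187,187)),
"free_peg":(None,(250,187),(326,174)),"oil_bottle":(None,(219,296),(209,173)),"spice_jar":(None,(204,236),(273,141)),"bowl":(None,(237,248),(267,177)),"rack":(None,(281,203),(343,210))}
L={}
for o,(p,s,t) in exp.items():
    for n,e in(("side",s),("top",t)):
        c=[r[0] for r in lm(n,o) if np.hypot(*(np.array(r[0])-e))<14]
        if c: L[n,o]=np.array(c[0]);
        else: print("miss",n,o)
    if ("side",o) in L and ("top",o) in L:
        print(o,*tri(L["side",o],L["top",o]))
for g,x0 in((("column_top","wheel_hub","index_tip","sharpener"),None),(("hone_eye","hone_grip","hone"),None)):
    obs=[(n,exp[o][0],L[n,o]) for o in g for n in("side","top") if (n,o) in L]
    c=onz("top",L["top",g[-1]] if ("top",g[-1]) in L else exp[g[-1]][2],0)
    for y in(0,.6,): 
        x,r=fit(obs,[c[0],c[1],y]);print(g,x,r.round(1).tolist())
# rack plane from depth around grey panel
p,_=bot.capture("top")
m=np.zeros(dt.shape,bool)
m=cv2.fillPoly(m.astype(np.uint8),[np.array([[318,172],[344,166],[348,200],[328,212]])],1)>0
P=dep("top",m,dt);
print("panel",len(P),P.mean(0),P.min(0),P.max(0))
f=lambda x:(P@[x[0],x[1],1-0*x[0]]-x[2])
r=least_squares(f,[-.8,0,0],loss="soft_l1",f_scale=.002);n=np.array([r.x[0],r.x[1],1]);print("normal",n/np.linalg.norm(n),r.x[2]/np.linalg.norm(n),np.median(abs(r.fun)))
E
```

```text
column_top [0.5379 0.3561 0.2333] [0.4967 0.0533] [-0.0916 -0.4544]
wheel_hub [0.5449 0.2251 0.1773] [-1.2356 -0.142 ] [0.214 1.196]
index_tip [0.479  0.2312 0.1728] [2.3453 0.1972] [-0.3993 -2.2481]
sharpener [0.4752 0.2873 0.0266] [1.5459 0.1292] [-0.2449 -1.4245]
hone_eye [0.5261 0.034  0.0036] [-0.0695 -0.0067] [0.0115 0.0708]
hone_grip [ 0.4554 -0.0019  0.0271] [1.1455 0.0857] [-0.1839 -1.182 ]
hone [0.4504 0.0058 0.0286] [-2.3131 -0.2153] [0.3238 2.39  ]
red_mark [0.477  0.2263 0.1593] [0.2531 0.0235] [-0.0404 -0.2434]
crank_grip [0.5663 0.2178 0.1868] [7.1858 0.5781] [-1.5588 -6.8895]
free_peg [ 0.6301 -0.2163  0.1173] [0.0526 0.0064] [-0.0101 -0.06  ]
oil_bottle [ 0.6336  0.1856 -0.0034] [-2.2427 -0.2879] [0.3959 2.1681]
spice_jar [ 0.7577 -0.0404 -0.0047] [0.1053 0.0151] [-0.0216 -0.111 ]
bowl [ 0.6231 -0.029  -0.0175] [-1.6867 -0.2107] [0.2921 1.7633]
rack [ 0.5153 -0.2754 -0.0052] [-0.6712 -0.06  ] [0.1135 0.7604]
('column_top', 'wheel_hub', 'index_tip', 'sharpener') [0.4744 0.2832 0.1032] [[0.1, -0.8], [-2.6, -0.5], [-1.9, 1.8], [1.2, 0.6], [2.4, 2.4], [1.6, -2.3], [2.4, 3.1], [2.6, -0.8]]
('column_top', 'wheel_hub', 'index_tip', 'sharpener') [0.4744 0.2832 0.1032] [[0.1, -0.8], [-2.6, -0.5], [-1.9, 1.8], [1.2, 0.6], [2.4, 2.4], [1.6, -2.3], [2.4, 3.1], [2.6, -0.8]]
('hone_eye', 'hone_grip', 'hone') [ 0.4567 -0.0026  0.4969] [[0.1, -0.5], [-0.2, 0.2], [0.8, 0.7], [0.1, -1.5], [-3.5, 2.4], [3.3, 0.9]]
('hone_eye', 'hone_grip', 'hone') [ 0.4567 -0.0026  0.4969] [[0.1, -0.5], [-0.2, 0.2], [0.8, 0.7], [0.1, -1.5], [-3.5, 2.4], [3.3, 0.9]]
panel 978 [ 0.5824 -0.2421  0.0809] [ 0.5041 -0.2922  0.019 ] [ 0.6463 -0.1874  0.1498]
normal [-0.6283 -0.1616  0.761 ] -0.26543988547798 0.0029671972812624625
```

```bash
cat > avg.py <<'E'
from h import *
def avg(n,k,tag):
    a=[];d=[]
    for _ in range(k):
        p,q=bot.capture(n);a.append(p.astype(float));d.append(np.where(q>0,q,np.nan))
    m=np.mean(a,0);dm=np.nanmedian(d,0);np.save(f"{n}_{tag}.npy",m);np.save(f"{n}_{tag}_d.npy",np.nan_to_num(dm));return m
def crop(m,x0,y0,x1,y1,s): return cv2.resize(np.clip(m[y0:y1,x0:x1,::-1],0,255).astype(np.uint8),None,fx=s,fy=s,interpolation=cv2.INTER_NEAREST)
E
python3 - <<'E'
from avg import *
t=avg("top",10,"a");s=avg("side",10,"a")
a=crop(t,150,180,214,254,8);b=crop(s,215,265,285,330,8)
c=np.zeros((600,800,3),np.uint8);a=a[:592,:400];c[:a.shape[0],:400]=a[:, :400]
b=cv2.resize(b,(400,int(b.shape[0]*400/b.shape[1])),interpolation=0);c[:b.shape[0],400:]=b
cv2.imwrite("pics/sh.png",c);print(bot.sense()["t"],a.shape,b.shape)
E
```

```text
4.15 (592, 400, 3) (371, 400, 3)avg.py:6: RuntimeWarning: All-NaN slice encountered
  m=np.mean(a,0);dm=np.nanmedian(d,0);np.save(f"{n}_{tag}.npy",m);np.save(f"{n}_{tag}_d.npy",np.nan_to_num(dm));return m
```

View pics/sh.png

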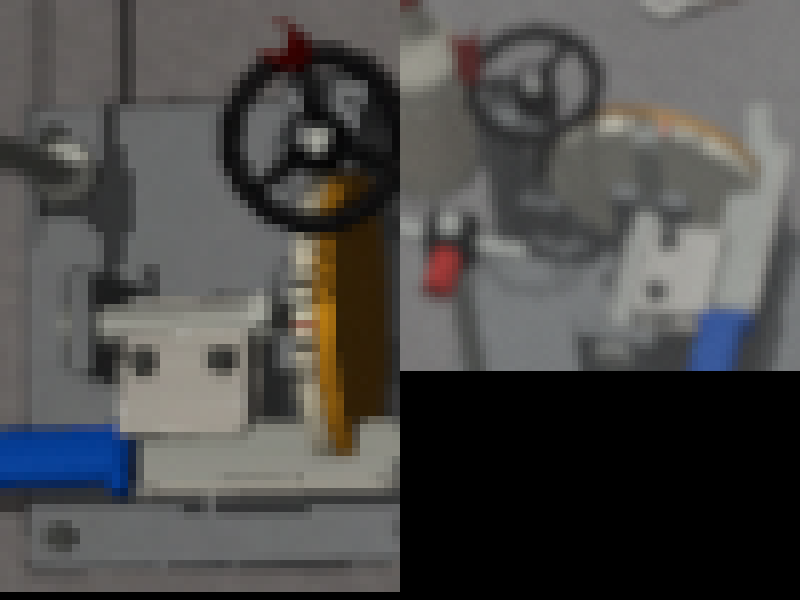

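```bash
python3 - <<'E'
from h import *
np.set_printoptions(precision=4,suppress=True)
t=np.load("top_a.npy");s=np.load("side_a.npy")
for n in C:
    M=cv2.Rodrigues(C[n]["rvec"])[0];print(n,-M.T@C[n]["tvec"],M.tolist())
def edge(line): # subpixel of gradient extremum
    g=np.diff(line);i=np.argmax(abs(g));w=abs(g[max(0,i-2):i+3]);return (np.arange(max(0,i-2),i+3)*w).sum()/w.sum()+.5
# base edges: right? left, top(rear), bottom(front)
g=t.mean(2)
left=[(edge(g[r,148:160])+148,r) for r in range(206,232,2)]
top=[(c,edge(g[188:198,c])+188) for c in range(168,176)]
bot_=[(c,edge(g[245:256,c])+245) for c in range(160,200,3)]
for nm,L in(("left",left),("top",top),("bot",bot_)):
    P=np.array([onz("top",l,.02) for l in L]);print(nm,P[:,:2].round(4).tolist())
# red line & handle weights
def red(im,x0,y0,x1,y1,th=25):
    c=im[y0:y1,x0:x1];w=np.clip(c[...,0]-np.maximum(c[...,1],c[...,2])-th,0,None);v,u=np.mgrid[y0:y1,x0:x1];return np.array([(u*w).sum(),(v*w).sum()])/w.sum(),w.sum()
print("redmark",red(t,183,215,190,225,10),red(s,255,280,268,292,10)); print("handle",red(t,180,178,194,192),red(s,222,266,232,282))
print(t[215:226,184:191].astype(int).tolist())
# wheel circle: dark rim pixels top
def score(x,n,im):
    a=np.linspace(0,2*np.pi,90,endpoint=False);o=0
    for r in(.0345,.0385-.00):
        pass
    P=np.c_[x[0]+.034*np.cos(a),x[1]+.034*np.sin(a),np.full(90,.165)];uv=proj(n,P).astype(np.float32)
    return cv2.remap(im.astype(np.float32),uv[None,:,0],uv[None,:,1],cv2.INTER_CUBIC)[0]
from scipy.optimize import minimize
for n,im in(("top",g),("side",s.mean(2))):
    for x0 in([.545,.222],[.548,.218],[.55,.225]):
        r=minimize(lambda x:np.median(score(x,n,im))+score(x,n,im).mean(),x0,method="Nelder-Mead",options=dict(initial_simplex=[x0,[x0[0]+.004,x0[1]],[x0[0],x0[1]+.004]]));print(n,r.x,r.fun)
E
```

```text
side [0.2243 1.0588 1.4968] [[-0.9786217292391963, -0.20555235083162027, -0.006909567893844559], [-0.14839257148350743, 0.7289518958933071, -0.6682879455759068], [0.14240490086158303, -0.6529757763815962, -0.7438706068056825]]
top [ 0.3746 -0.115   1.8075] [[-0.006975735503202851, -0.9998909545040396, -0.013016075260605199], [-0.997537159606659, 0.007866600196989149, -0.06969743040614458], [0.06979222247548789, 0.012497827904924468, -0.9974832579946347]]Traceback (most recent call last):
  File "<stdin>", line 10, in <module>
  File "<stdin>", line 7, in edge
ValueError: operands could not be broadcast together with shapes (5,) (3,)
```

```bash
cat > m.py <<'E'
from h import *
from scipy.optimize import minimize
np.set_printoptions(precision=4,suppress=True)
def red(im,x0,y0,x1,y1,th=25):
    c=im[y0:y1,x0:x1];w=np.clip(c[...,0]-np.maximum(c[...,1],c[...,2])-th,0,None);v,u=np.mgrid[y0:y1,x0:x1];return np.array([(u*w).sum(),(v*w).sum()])/w.sum()
def wheel(n,im,x0=(.545,.222)):
    a=np.linspace(0,2*np.pi,120,endpoint=False)
    def f(x):
        o=[]
        for r in(.032,.034,.036):
            P=np.c_[x[0]+r*np.cos(a),x[1]+r*np.sin(a),np.full(120,.165)];uv=proj(n,P).astype(np.float32)
            o.append(cv2.remap(im.astype(np.float32),uv[None,:,0],uv[None,:,1],cv2.INTER_CUBIC)[0])
        return np.sqrt(np.abs(o)).mean()
    b=min((minimize(f,np.add(x0,[i,j]),method="Nelder-Mead",options=dict(initial_simplex=np.add(x0,[i,j])+[[0,0],[.003,0],[0,.003]])) for i in(-.006,0,.006) for j in(-.006,0,.006)),key=lambda r:r.fun)
    return b.x,b.fun
E
python3 - <<'E'
from m import *
t=np.load("top_a.npy");s=np.load("side_a.npy");g=t.mean(2)
def edge(line):
    q=abs(np.diff(line));i=np.argmax(q);l=max(0,i-1);w=q[l:i+2];return (np.arange(l,l+len(w))*w).sum()/w.sum()+.5
left=[(edge(g[r,150:158])+150,r) for r in range(206,230,2)]
top=[(c,edge(g[189:197,c])+189) for c in range(168,177)]
b=[(c,edge(g[247:255,c])+247) for c in range(160,200,3)]
for nm,L in(("left",left),("top",top),("bot",b)):
    P=np.array([onz("top",l,.02) for l in L]);print(nm,P[:,:2].round(3).tolist(),np.median(P,0))
rt,rs=red(t,183,215,191,225,10),red(s,255,280,268,292,10);print("redmark",rt,rs,tri(rs,rt),onz("top",rt,.155),onz("side",rs,.155))
ht,hs=red(t,180,178,194,192),red(s,222,266,232,282);print("handle",ht,hs,tri(hs,ht),onz("top",ht,.197),onz("side",hs,.197))
for n,im in(("top",g),("side",s.mean(2))): print(n,wheel(n,im))
print((t[214:227,184:191]).astype(int).tolist())
E
```

```text
left [[0.53, 0.37], [0.523, 0.367], [0.516, 0.37], [0.509, 0.374], [0.503, 0.374], [0.496, 0.374], [0.489, 0.373], [0.482, 0.374], [0.475, 0.374], [0.468, 0.374], [0.461, 0.373], [0.454, 0.373]] [0.4923 0.3735 0.02  ]
top [[0.579, 0.324], [0.579, 0.32], [0.578, 0.317], [0.578, 0.314], [0.577, 0.31], [0.578, 0.307], [0.579, 0.303], [0.578, 0.3], [0.578, 0.296]] [0.5783 0.3101 0.02  ]
bot [[0.38, 0.349], [0.38, 0.339], [0.381, 0.329], [0.381, 0.319], [0.38, 0.308], [0.38, 0.298], [0.379, 0.288], [0.379, 0.278], [0.379, 0.267], [0.379, 0.257], [0.38, 0.247], [0.38, 0.237], [0.38, 0.226], [0.384, 0.216]] [0.3796 0.2827 0.02  ]
redmark [189.3697 219.5855] [261.3569 285.4206] (array([0.4721, 0.221 , 0.1587]), array([-0.6407, -0.0616]), array([0.0988, 0.6181])) [0.4743 0.2221 0.155 ] [0.4708 0.2185 0.155 ]
handle [186.0102 185.8809] [226.2294 274.7202] (array([0.5775, 0.2257, 0.1919]), array([0.1015, 0.0118]), array([-0.0192, -0.0983])) [0.5765 0.2246 0.197 ] [0.5764 0.229  0.197 ]
top (array([0.545 , 0.2214]), np.float64(4.167798042297363))
side (array([0.5456, 0.2182]), np.float64(7.45161
[... 754 characters left out ...]
53, 103, 51], [178, 119, 18]], [[71, 72, 69], [68, 69, 68], [104, 96, 85], [180, 164, 143], [169, 150, 126], [147, 110, 63], [173, 115, 17]], [[67, 68, 67], [97, 98, 98], [105, 105, 101], [125, 120, 106], [125, 118, 98], [137, 109, 66], [166, 111, 17]], [[62, 63, 63], [103, 105, 105], [103, 104, 102], [89, 86, 75], [91, 85, 72], [115, 88, 50], [161, 107, 18]], [[64, 65, 65], [104, 105, 105], [127, 126, 118], [163, 156, 136], [156, 148, 127], [140, 117, 83], [153, 101, 15]], [[63, 64, 64], [100, 101, 101], [110, 110, 106], [136, 130, 114], [141, 134, 116], [128, 107, 77], [149, 98, 16]], [[44, 45, 45], [58, 59, 58], [71, 71, 67], [106, 102, 88], [123, 118, 102], [116, 96, 69], [146, 96, 18]]]
```

```bash
python3 -m pendant '[100,0,0,-2.7,5.7,100,0,0,-2.7,5.7,100,0,0,-2.7,5.6,100,1.8,-3.6,0,0,100,1.8,-3.6,0,0,100,1.8,-3.6,0,0,100,1.8,-3.6,0,0,100,1.8,-3.6,0,0]' 15
python3 -m pendant '[100,1.8,-3.6,0,0,100,1.8,-3.6,0,0,100,1.8,-3.6,0,0,100,1.8,-3.6,0,0,100,1.8,-3.6,0,0,100,1.8,-3.6,0,0,100,1.8,-3.6,0,0,100,1.8,-3.6,0,0]'
python3 -m pendant '[100,1.8,-3.6,0,0,100,1.8,-3.6,0,0,100,1.8,-3.6,0,0,100,1.8,-3.6,0,0,100,1.8,-3.6,0,0,100,1.8,-3.6,0,0,100,1.8,-3.6,0,0,100,0,0,0,0]'
python3 -c "
from cell import bot;s=bot.sense();print(s['q'].round(3) if hasattr(s['q'],'round') else s['q'],s['ee_rot'],s['eef_pos'])"
```

```text
t: 4.82
eef_pos: [0.2658, -0.3921, 0.3037]
ee_rot: [[1.0, -0.001, 0.0], [-0.001, -1.0, -0.0], [0.0, 0.0, -1.0]]
wrist_force: [1.1, 0.2, 0.2]
gripper_width: 0.0535
grasp_force: 0.0
t: 5.48
eef_pos: [0.4099, -0.1038, 0.304]
ee_rot: [[1.0, -0.0, 0.001], [-0.0, -1.0, -0.0], [0.001, 0.0, -1.0]]
wrist_force: [0.7, -1.5, 0.4]
gripper_width: 0.0533
grasp_force: 0.0
t: 6.15
eef_pos: [0.5381, 0.1522, 0.3035]
ee_rot: [[1.0, 0.004, 0.002], [0.004, -1.0, 0.003], [0.002, -0.003, -1.0]]
wrist_force: [1.0, -1.0, -0.0]
gripper_width: 0.0535
grasp_force: 0.0
[0.15  0.234 1.487 0.003 1.417 1.716] [[ 0.99998766  0.00445058  0.00220681]
 [ 0.00444285 -0.99998402  0.00349619]
 [ 0.00222233 -0.00348634 -0.99999145]] [0.53812119 0.15223536 0.30349742]
```

```bash
python3 -m pendant '[100,2.05,-3.7,0,0,100,2.05,-3.7,0,0,100,0,0,3,0,100,0,0,3,0,100,0,0,2.5,0,100,0,0,2,0,100,0,0,1,0,100,0,0,1,0]' 15
python3 -m pendant '[255,0,0,0,0,255,0,0,0,0,255,0,0,0,0,255,0,0,0,0,255,0,0,0,0,255,0,0,0,0,255,0,0,0,0,255,0,0,0,0]' 15
python3 - <<'E'
from avg import *
t=avg("top",3,"b");s=avg("side",3,"b");print(bot.sense()["wrist_force"])
a=crop(t,150,150,214,224,8)[:592,:400];b=crop(s,205,235,275,300,6)[:,:400]
c=np.zeros((600,800,3),np.uint8);c[:a.shape[0],:a.shape[1]]=a;c[:b.shape[0],400:400+b.shape[1]]=b
cv2.imwrite("pics/g1.png",c)
E
```

```text
t: 6.82
eef_pos: [0.5754, 0.2188, 0.1778]
ee_rot: [[1.0, -0.0, -0.001], [-0.0, -1.0, -0.0], [-0.001, 0.0, -1.0]]
wrist_force: [0.3, -0.6, 0.4]
gripper_width: 0.0534
grasp_force: 0.0
t: 7.48
eef_pos: [0.5767, 0.2196, 0.1798]
ee_rot: [[1.0, 0.0, 0.002], [0.0, -1.0, 0.001], [0.002, -0.001, -1.0]]
wrist_force: [0.1, 0.6, 6.2]
gripper_width: 0.0157
grasp_force: 15.0
[0.86218558 1.35568137 5.7284559 ]avg.py:6: RuntimeWarning: All-NaN slice encountered
  m=np.mean(a,0);dm=np.nanmedian(d,0);np.save(f"{n}_{tag}.npy",m);np.save(f"{n}_{tag}_d.npy",np.nan_to_num(dm));return m
```

View pics/g1.png

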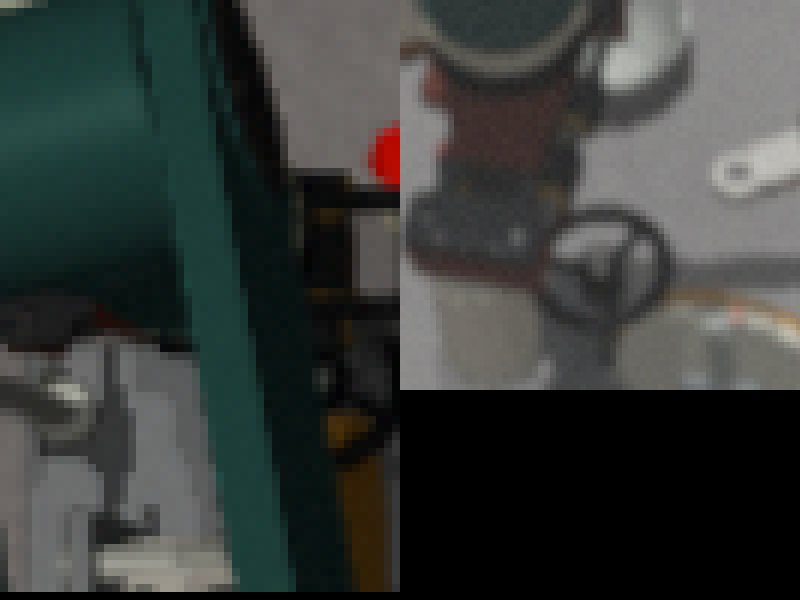

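```bash
python3 -m pendant '[255,-0.26,1.3,0,0,255,-0.74,1.1,0,0,255,-1.1,0.74,0,0,255,-1.3,0.26,0,0,255,-1.3,-0.26,0,0,255,-1.1,-0.74,0,0,255,-0.74,-1.1,0,0,255,-0.26,-1.3,0,0]'
```

```text
t: 8.45
eef_pos: [0.5084, 0.2192, 0.1798]
ee_rot: [[1.0, -0.0, 0.003], [-0.0, -1.0, -0.001], [0.003, 0.001, -1.0]]
wrist_force: [7.6, -1.1, 4.2]
gripper_width: 0.0154
grasp_force: 15.0
```

```bash
python3 -m pendant '[255,0.26,-1.3,0,0,255,0.74,-1.1,0,0,255,1.1,-0.74,0,0,255,1.3,-0.26,0,0,255,1.3,0.26,0,0,255,1.1,0.74,0,0,255,0.74,1.1,0,0,255,0.26,1.3,0,0]'
python3 -m pendant '[255,-0.26,1.3,0,0,255,-0.74,1.1,0,0,255,-1.1,0.74,0,0,255,-1.3,0.26,0,0,255,-1.3,-0.26,0,0,255,-1.1,-0.74,0,0,255,-0.74,-1.1,0,0,255,-0.26,-1.3,0,0]'
```

```text
t: 9.12
eef_pos: [0.5768, 0.2203, 0.1797]
ee_rot: [[1.0, 0.001, 0.001], [0.001, -1.0, 0.001], [0.001, -0.001, -1.0]]
wrist_force: [-4.0, 2.3, 10.8]
gripper_width: 0.016
grasp_force: 15.0
t: 9.78
eef_pos: [0.5084, 0.2195, 0.1798]
ee_rot: [[1.0, 0.0, 0.003], [0.0, -1.0, -0.001], [0.003, 0.001, -1.0]]
wrist_force: [7.3, -1.0, 4.0]
gripper_width: 0.0155
grasp_force: 15.0
```

```bash
python3 -m pendant '[255,0.26,-1.3,0,0,255,0.74,-1.1,0,0,255,1.1,-0.74,0,0,255,1.3,-0.26,0,0,255,1.3,0.26,0,0,255,1.1,0.74,0,0,255,0.74,1.1,0,0,255,0.26,1.3,0,0]'
python3 -m pendant '[255,-0.26,1.3,0,0,255,-0.74,1.1,0,0,255,-1.1,0.74,0,0,255,-1.3,0.26,0,0,255,-1.3,-0.26,0,0,255,-1.1,-0.74,0,0,255,-0.74,-1.1,0,0,255,-0.26,-1.3,0,0]'
python3 -m pendant '[255,0.26,-1.3,0,0,255,0.74,-1.1,0,0,255,1.1,-0.74,0,0,255,1.3,-0.26,0,0,255,1.3,0.26,0,0,255,1.1,0.74,0,0,255,0.74,1.1,0,0,255,0.26,1.3,0,0]'
# release and lift
python3 -m pendant '[255,0,0,0,0,100,0,0,0,0,100,0,0,0,0,100,0,0,0,0,100,0,0,0,0,100,0,0,-3,0,100,0,0,-4,0,100,0,0,-4,0]'
```

```text
t: 10.45
eef_pos: [0.5768, 0.2203, 0.1797]
ee_rot: [[1.0, 0.001, 0.0], [0.001, -1.0, 0.001], [0.0, -0.001, -1.0]]
wrist_force: [-4.1, 1.7, 11.9]
gripper_width: 0.0159
grasp_force: 15.0
t: 11.12
eef_pos: [0.5084, 0.2195, 0.1798]
ee_rot: [[1.0, 0.0, 0.003], [0.0, -1.0, -0.0], [0.003, 0.0, -1.0]]
wrist_force: [7.0, -0.9, 4.0]
gripper_width: 0.0159
grasp_force: 15.0
t: 11.78
eef_pos: [0.5767, 0.2203, 0.1797]
ee_rot: [[1.0, 0.001, 0.0], [0.001, -1.0, 0.001], [0.0, -0.001, -1.0]]
wrist_force: [-3.9, 0.3, 11.8]
gripper_width: 0.0155
grasp_force: 15.0
t: 12.45
eef_pos: [0.5742, 0.2192, 0.2881]
ee_rot: [[1.0, 0.001, -0.005], [0.001, -1.0, -0.001], [-0.005, 0.001, -1.0]]
wrist_force: [1.1, 0.4, 0.4]
gripper_width: 0.0529
grasp_force: 0.0
```

```bash
python3 -m pendant '[0,-1.6,3.5,0,0,0,-1.6,3.5,0,0,0,-1.6,3.5,0,0,0,-1.6,3.5,0,0,0,-1.6,3.5,0,0,0,-1.6,3.5,0,0,0,-0.8,1.5,0,0,0,0,0,0,0]'
python3 - <<'E'
from avg import *
from m import wheel
t=avg("top",8,"c");s=avg("side",8,"c");print(bot.sense()["t"])
print(wheel("top",t.mean(2)),wheel("side",s.mean(2)))
for tg in"ac":
    t=np.load(f"top_{tg}.npy");print(tg,(t[213:226,186:190,0]-t[213:226,186:190,1]).astype(int).tolist())
    s=np.load(f"side_{tg}.npy");print((s[280:292,252:270,0]-s[280:292,252:270,1]).astype(int).tolist())
a=np.load("side_a.npy")
c=np.zeros((600,800,3),np.uint8);q=crop(a,228,268,278,305,8);c[:q.shape[0],:400]=q;q=crop(s,228,268,278,305,8);c[:q.shape[0],400:]=q
q=crop(np.load("top_a.npy"),170,205,210,235,9)[:270,:360];c[300:570,:360]=q;q=crop(t,170,205,210,235,9)[:270,:360];c[300:570,400:760]=q
cv2.imwrite("pics/cmp.png",c)
E
```

```text
t: 13.12
eef_pos: [0.4697, -0.0082, 0.2884]
ee_rot: [[1.0, -0.003, -0.002], [-0.003, -1.0, -0.001], [-0.002, 0.001, -1.0]]
wrist_force: [0.2, -0.0, -0.0]
gripper_width: 0.0872
grasp_force: 0.0
13.9167
(array([0.545 , 0.2213]), np.float64(4.073704242706299)) (array([0.5454, 0.2182]), np.float64(7.817206382751465))
a [[1, 6, 9, 28], [1, 4, 9, 24], [0, 2, 12, 33], [1, 4, 8, 34], [0, 2, 7, 33], [0, 1, 9, 36], [2, 2, 7, 34], [19, 42, 43, 50], [8, 15, 18, 37], [0, 4, 6, 28], [0, 2, 5, 26], [1, 6, 7, 22], [0, 5, 6, 20]]
[[0, 0, 0, 0, 1, 0, 1, 0, 0, 1, 0, 1, 0, 0, 0, 0, 0, 1], [1, 2, 1, 1, 1, 1, 1, 1, 1, 1, 0, 2, 1, 1, 1, 0, 0, 0], [5, 5, 4, 4, 5, 5, 4, 3, 2, 2, 0, 0, 0, 0, 1, 0, 1, 1], [15, 14, 13, 13, 13, 14, 13, 11, 9, 7, 6, 3, 1, 1, 0, 1, 0, 0], [18, 19, 19, 19, 19, 20, 20, 21, 23, 21, 18, 14, 10, 6, 4, 2, 0, 0], [10, 11, 11, 11, 13, 15, 17, 22, 29, 34, 29, 25, 22, 18, 14, 8, 5, 3], [3, 4, 3, 3, 3, 4, 5, 14, 29, 35, 27, 20, 23, 24, 22, 19, 15, 10], [1, 0, 0, 0, 0, 0, 0, 6, 23, 27, 15, 9, 12, 16, 19, 22, 23, 20], [0, 0, 0, 0, -1, -2, -3, 3, 15, 17, 6, 2, 3, 5, 8, 14, 18, 20], [0, 0, 0, -1
[... 599 characters left out ...]
, 0, 0, 0], [22, 22, 21, 21, 23, 25, 27, 27, 24, 22, 21, 16, 12, 8, 5, 3, 0, 0], [14, 14, 13, 13, 13, 19, 27, 33, 30, 29, 28, 28, 24, 21, 14, 9, 5, 2], [5, 5, 4, 3, 4, 6, 14, 26, 22, 17, 20, 23, 24, 27, 25, 20, 18, 12], [0, 1, 1, 0, 0, 0, 5, 16, 10, 5, 6, 9, 13, 18, 21, 23, 26, 24], [0, 0, 0, 0, -1, -2, 1, 7, 5, 0, 0, 3, 4, 5, 10, 13, 18, 22], [0, 0, 0, -1, -2, -2, -1, 0, 0, 0, 0, 0, 1, 2, 3, 4, 7, 12], [0, 0, 0, 0, -1, -1, -2, -1, -1, 0, 1, 0, 0, 1, 0, 1, 2, 4], [0, 0, 0, -1, 0, -1, -2, -1, -1, 0, 0, 0, 0, 0, 0, 0, 0, 1]]avg.py:6: RuntimeWarning: All-NaN slice encountered
  m=np.mean(a,0);dm=np.nanmedian(d,0);np.save(f"{n}_{tag}.npy",m);np.save(f"{n}_{tag}_d.npy",np.nan_to_num(dm));return m
```

View pics/cmp.png

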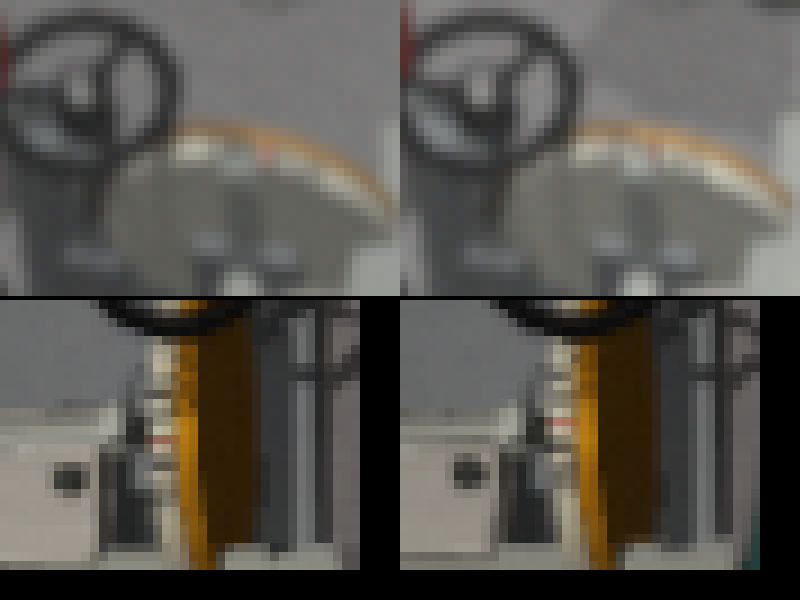

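```bash
python3 - <<'E'
from m import *
t=np.load("top_c.npy");s=np.load("side_c.npy")
for x0 in(.478,.479):
  for z in(.145,.156,.167): print(x0,z,[proj(n,[x0,.2835-.055,z])[0] for n in("top","side")])
  for y in(-.054,-.062,-.07): print("red0",y,[proj(n,[x0,.2835+y,.155])[0] for n in("top","side")])
print(onz("top",[187.4,218.16],.155))
print(t[212:226,181:190].mean(2).astype(int));print(s[278:296,250:268].mean(2).astype(int))
L={o:lm(n,o) for n in["top"] for o in("index_tip","red_mark")};print(L)
print({o:lm("side",o) for o in("index_tip","red_mark")})
E
```

```text
0.478 0.145 [array([188.    , 218.6165]), array([258.4483, 289.5001])]
0.478 0.156 [array([187.2853, 218.4064]), array([258.3087, 287.5436])]
0.478 0.167 [array([186.5611, 218.1935]), array([258.1676, 285.5667])]
red0 -0.054 [array([187.0358, 218.4281]), array([258.2452, 287.994 ])]
red0 -0.062 [array([189.5548, 218.4085]), array([258.8529, 285.8265])]
red0 -0.07 [array([192.0742, 218.3889]), array([259.4566, 283.6732])]
0.479 0.145 [array([188.002 , 218.3033]), array([258.1331, 289.4444])]
0.479 0.156 [array([187.2874, 218.0912]), array([257.9919, 287.4878])]
0.479 0.167 [array([186.5632, 217.8762]), array([257.8491, 285.5107])]
red0 -0.054 [array([187.0379, 218.113 ]), array([257.9284, 287.9382])]
red0 -0.062 [array([189.5568, 218.0934]), array([258.5372, 285.771 ])]
red0 -0.07 [array([192.076 , 218.0738]), array([259.1419, 283.6181])]
[0.4788 0.2283 0.155 ]
[[105 105 106 102  89 104 137 131 102]
 [106 105 104  97  93  95  95 103 110]
 [108 106 100  87  97 119 154 146 105]
 [105 105  97  81 102 117 118 112  88]
 [112 121  93  73 105 123 126 120 103]
 [137 149 111  65  81 132 171 15
[... 1149 characters left out ...]
4 113 111 110 113 122 139 146 143 133 120 126 127 137 145 148 171 185]
 [107 107 106 108 109 114 116 120 118 115 112 110 111 117 119 126 148 168]
 [106 108 107 107 107 106 100 100 101 104 105 106 108 105 107 108 120 137]
 [105 107 108 107 106 102  95  92  93  96 102 105 107 107 107 106 107 112]
 [106 108 108 108 106 104  96  90  88  91  99 105 109 109 107 106 106 107]
 [105 108 107 107 108 103  95  90  90  90  95 106 106 108 107 109 108 106]
 [104 106 108 106 107 104  97  89  89  89  95 103 107 107 109 108 108 107]]
{'index_tip': [([186.2, 219.4], 0.9)], 'red_mark': [([185.5, 221.4], 0.59)]}
{'index_tip': [([257.1, 286.4], 0.89), ([221.5, 295.9], 0.24)], 'red_mark': [([256.5, 289.2], 0.77)]}
```

```bash
python3 - <<'E'
from avg import *
np.set_printoptions(precision=4,suppress=True)
t=np.load("top_a.npy");s=np.load("side_a.npy")
c=np.zeros((600,800,3),np.uint8)
q=crop(t,308,152,372,222,6)[:420,:384];c[:q.shape[0],:q.shape[1]]=q
q=crop(s,236,155,292,220,7)[:455,:392];c[:q.shape[0],400:400+q.shape[1]]=q
q=crop(t,242,198,284,248,4)[:,:];c[425:425+175,:q.shape[1]]=q[:175]
q=crop(s,252,240,305,272,4);c[465:465+q.shape[0],400:400+q.shape[1]]=q
cv2.imwrite("pics/rack.png",c)
# hone: bright white plate top
g=t[198:250,240:290];w=(g.min(2)>150).astype(np.uint8)
nl,lab,st,ce=cv2.connectedComponentsWithStats(w);i=1+np.argmax(st[1:,4]);m=cv2.morphologyEx((lab==i).astype(np.uint8),cv2.MORPH_CLOSE,np.ones((7,7)))
v,u=np.nonzero(m);r=cv2.minAreaRect(np.c_[u,v].astype(np.float32));box=cv2.boxPoints(r)+[240,198];print("hone box",st[i],box.tolist());print([onz("top",b,.0075).round(4).tolist() for b in box])
P=np.array([onz("top",(a+240,b+198),.009)[:2] for a,b in zip(u,v)]);e,V=np.linalg.eigh(np.cov(P.T));print("pca yaw",np.arctan2(*(V[:,1]*np.sign(V[0,1]))[::-1]),"mean",P.mean(0),"ext",np.ptp((P-P.mean(0))@V,axis=0), ((P-P.mean(0))@(V[:,1]*np.sign(V[0,1]))).min(),((P-P.mean(0))@(V[:,1]*np.sign(V[0,1]))).max())
k=((g.max(2)<60)&(cv2.morphologyEx(m,cv2.MORPH_CLOSE,np.ones((3,3)))>0));v,u=np.nonzero(k);print("grip top",len(u),onz("top",(u.mean()+240,v.mean()+198),.032))
d=np.load("top_a_d.npy");print("table z",np.median(dep("top",np.pad(np.ones((20,20),bool),((230,170),(300,240))),d)[:,2]))
# hub blob
for n,im,b in(("top",t,(184,192,194,202)),("side",s,(233,270,243,282))):
    x0,y0,x1,y1=b;q=im[y0:y1,x0:x1].mean(2);print(n,q.astype(int).tolist(),proj(n,[[.546,.2175,.172],[.545,.2175,.172]]))
E
```

```text
hone box [ 7  7 14 16 83] [[244.99999809265137, 207.0], [251.23076629638672, 202.8461537361145], [259.99999809265137, 216.0], [253.76922988891602, 220.15384674072266]]
[[0.5252, 0.06, 0.0075], [0.5394, 0.0384, 0.0075], [0.4937, 0.0083, 0.0075], [0.4795, 0.0298, 0.0075]]
pca yaw 0.6219523006251021 mean [0.508  0.0341] ext [0.0255 0.0552] -0.02687654566156794 0.02834802091253356
grip top 0 [nan nan nan]
table z 0.0009577073496433235
top [[82, 89, 110, 84, 15, 20, 42, 76, 104, 76], [101, 95, 88, 90, 13, 14, 30, 68, 105, 96], [107, 97, 61, 46, 19, 8, 14, 32, 72, 107], [103, 80, 44, 62, 51, 41, 40, 22, 25, 71], [99, 61, 44, 94, 118, 142, 127, 64, 7, 28], [87, 55, 45, 97, 129, 163, 142, 52, 9, 12], [87, 68, 23, 46, 91, 142, 103, 25, 9, 11], [80, 49, 10, 8, 36, 67, 41, 10, 10, 17], [52, 24, 12, 17, 11, 9, 7, 4, 32, 61], [26, 20, 47, 67, 49, 32, 25, 24, 31, 43]] [[189.8639 196.4832]
 [189.8619 196.7997]]
side [[84, 74, 68, 63, 59, 57, 57, 58, 62, 68], [59, 57, 59, 60, 63, 66, 65, 61, 59, 52], [60, 72, 83, 90, 94, 95, 94, 91, 82, 62], [86, 99, 108, 111, 115, 115, 116, 108, 92, 66], [108, 114, 118, 118, 117, 116, 114, 103, 84, 64], [118, 118, 115, 108, 107, 106, 97, 83, 67, 72], [119, 114, 104, 99, 101, 98, 80, 63, 63, 89], [109, 104, 91, 97, 107, 101, 76, 53, 69, 102], [90, 83, 78, 99, 116, 112, 83, 52, 69, 105], [67, 62, 64, 93, 122, 121, 91, 57, 66, 100], [63, 56, 53, 77, 106, 110, 86, 55, 60, 91], [70, 63, 49, 56, 72, 76, 61, 46, 53, 82]] [[237.4642 277.9304]
 [237.7782 277.9851]]<stdin>:15: RuntimeWarning: Mean of empty slice.
  ret = ret.dtype.type(ret / rcount)
```

View pics/rack.png

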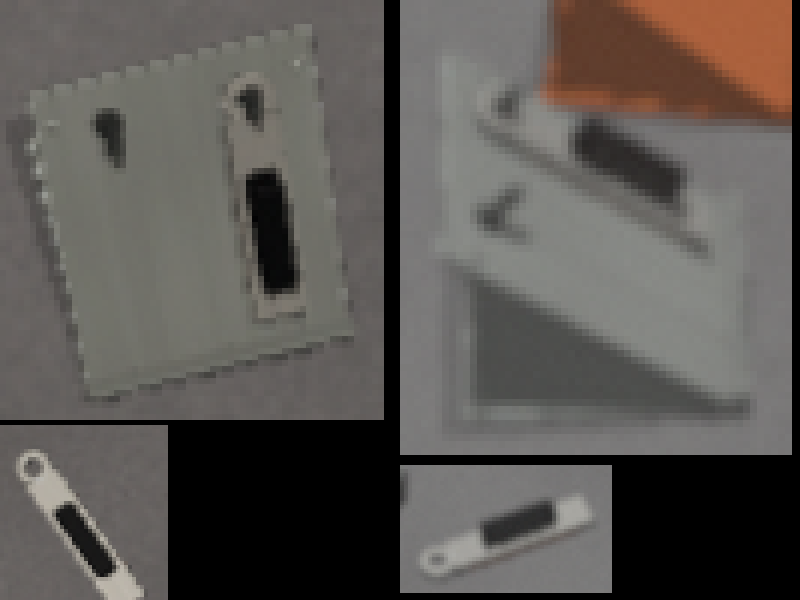

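```bash
python3 - <<'E'
from h import *
np.set_printoptions(precision=4,suppress=True)
obs=[("top",[.078,0,.0085],(249.75,208)),("side",[.078,0,.0085],(260.75,262.75)),("top",[0,0,.03],(262.75,226.75)),("side",[0,0,.024],(281,254))]
x,r=fit(obs,[.456,-.003,.5]);print("hone",x,r.round(2).tolist(),"eye",rz(x[2])@[.078,0,0]+[x[0],x[1],0])
for n in("top","side"):
    o=[q for q in obs if q[0]==n];x1,r1=fit(o,x);print(n,x1)
def pf(p): 
    a=rz(p[3])@R.from_euler("y",-40,degrees=True).as_matrix();return np.array(p[:3]),a
h=.113;g=.037
cor=[("top",(.028,g),(313,166.8)),("top",(.028,-h),(359.5,156)),("top",(-.172,-h),(365.8,207.3)),("top",(-.172,g),(322.8,217.7)),
("side",(.028,g),(240.8,190.6)),("side",(.028,-h),(241.9,162.4)),("side",(-.172,g),(284.4,212.4))]
def f(p,C=cor):
    o,a=pf(p);return np.hstack([proj(n,a@[q[0],q[1],0]+o)[0]-u for n,q,u in C])
r=least_squares(f,[.63,-.216,.12,.25],loss="soft_l1");print("rack",r.x,r.fun.reshape(-1,2).round(1).tolist())
o,a=pf(r.x);print(a)
for z in(0,.015,.03):
    for n,(X,Y,sc,off) in(("top",(308,152,6,0)),("side",(236,155,7,400))):
        u=proj(n,a@[0,0,z]+o)[0];print(n,z,u,"crop",(u[0]-X+.5)*sc+off,(u[1]-Y+.5)*sc)
# fixed hone eye at y=-.076 predicted
for n,(X,Y,sc,off) in(("top",(308,152,6,0)),("side",(236,155,7,400))):
    for q in([0,-.076,.01],[0,-.076,.03],[-.078,-.076,.03]):
        u=proj(n,a@q+o)[0];print(n,q,(u[0]-X+.5)*sc+off,(u[1]-Y+.5)*sc)
E
```

```text
hone [ 0.4562 -0.0035  0.591 ] [[1.0, 0.15], [-0.16, 1.15], [0.27, -0.21], [0.02, 0.51]] eye [0.521 0.04  0.   ]
top [ 0.4565 -0.0018  0.6088]
side [ 0.4562 -0.0061  0.5635]
rack [ 0.6263 -0.2139  0.1235  0.2318] [[0.5, 0.9], [-0.6, 0.6], [-0.4, -1.0], [0.1, -1.1], [0.6, -0.2], [0.5, -0.3], [-0.9, 0.2]]
[[ 0.7456 -0.2298 -0.6256]
 [ 0.176   0.9732 -0.1477]
 [ 0.6428  0.      0.766 ]]
top 0 [325.9749 172.246 ] crop 110.84943660301565 124.47582549803036
side 0 [247.7083 186.366 ] crop 485.45788453927406 223.06198353389044
top 0.015 [326.903  174.6044] crop 116.41829398879963 138.62659085187659
side 0.015 [250.1433 184.1497] crop 502.50334870663016 207.54824532028397
top 0.03 [327.8447 176.9972] crop 122.06805773219958 152.98294360057713
side 0.03 [252.6001 181.9137] crop 519.7007612250964 191.89621301752985
top [0, -0.076, 0.01] 252.00302309008964 100.41099361996424
top [0, -0.076, 0.03] 260.8477003926795 119.17935395331904
top [-0.078, -0.076, 0.03] 278.02873120123627 238.31487605930255
side [0, -0.076, 0.01] 499.0221740253577 112.53178411486843
side [0, -0.076, 0.03] 521.3328202684132 91.65774538660895
side [-0.078, -0.076, 0.03] 633.9945022564887 154.9429903565673
```

```bash
python3 -m pendant '[0,-1.35,-0.47,0,0,0,0,0,2,-6.8,0,0,0,3,-6.8,0,0,0,3,-6.8,0,0,0,3,-6.8,0,0,0,3,-6.7,0,0,0,2,0,0,0,0,2,0]'
python3 -m pendant '[0,0,0,3,0,0,0,0,3,0,0,0,0,2,0,0,0,0,0.5,0,0,0,0,0.5,0,0,0,0,0,0,0,0,0,0,0,0,0,0,0,0]'
```

```text
t: 14.78
eef_pos: [0.4566, -0.0007, 0.1075]
ee_rot: [[0.83, 0.558, -0.002], [0.558, -0.83, 0.0], [-0.001, -0.001, -1.0]]
wrist_force: [1.1, -0.8, -0.6]
gripper_width: 0.0881
grasp_force: 0.0
t: 15.45
eef_pos: [0.4593, -0.0012, 0.0199]
ee_rot: [[0.83, 0.558, 0.002], [0.558, -0.83, -0.0], [0.002, 0.001, -1.0]]
wrist_force: [-0.1, 0.5, 0.6]
gripper_width: 0.0879
grasp_force: 0.0
```

```bash
python3 -m pendant '[0,0,0,0.2,0,255,0,0,0,0,255,0,0,0,0,255,0,0,0,0,255,0,0,0,0,255,0,0,0,0,255,0,0,0,0,255,0,0,0,0]' 12
python3 -m pendant '[255,0,0,-2,0,255,0,0,-4,0,255,0,0,-4,0,255,0,0,-4,0,255,0,0,-4,0,255,0,0,-4,0,255,0,0,0,0,255,0,0,0,0]'
python3 -c "
from h import *
bot.capture('top');bot.capture('side');p,_=bot.capture('side')
for n in('top','side'):
  for o in('hone_eye','hone_grip','hone'): print(n,o,lm(n,o)[:3])
print(proj('side',bot.sense()['eef_pos']))
"
```

```text
t: 16.12
eef_pos: [0.4582, -0.0011, 0.0166]
ee_rot: [[0.83, 0.558, -0.0], [0.558, -0.83, 0.0], [-0.0, -0.0, -1.0]]
wrist_force: [0.3, 0.0, 0.3]
gripper_width: 0.0442
grasp_force: 0.0
t: 16.78
eef_pos: [0.46, -0.0014, 0.239]
ee_rot: [[0.83, 0.558, 0.006], [0.558, -0.83, -0.001], [0.004, 0.004, -1.0]]
wrist_force: [-0.0, 0.2, -0.8]
gripper_width: 0.0006
grasp_force: 0.0
top hone_eye []
top hone_grip [([343.2, 209.4], 0.72), ([262.0, 227.4], 0.43)]
top hone [([260.5, 225.3], 0.6), ([272.3, 141.3], 0.35)]
side hone_eye [([259.7, 264.3], 0.88)]
side hone_grip [([280.9, 254.7], 0.9), ([254.6, 285.5], 0.24)]
side hone [([284.9, 255.3], 0.76)]
[[279.98966377 216.04051143]]
```

```bash
python3 -m pendant '[110,0,0,2,0,110,0,0,4,0,110,0,0,4,0,110,0,0,2,0,110,0,0,0,0,110,0,0,0,0,110,0,0,0,0,110,0,0,0,0]' 12
python3 -m pendant '[110,0,0,4,0,110,0,0,3.5,0,110,0,0,2.2,0,110,0,0,0.4,0,255,0,0,0,0,255,0,0,0,0,255,0,0,0,0,255,0,0,0,0]'
python3 -m pendant '[255,0,0,0,0,255,0,0,0,0,255,0,0,0,0,255,0,0,0,0,255,0,0,0,0,255,0,0,0,0,255,0,0,0,0,255,0,0,0,0]'
```

```text
t: 17.9
eef_pos: [0.4599, -0.0013, 0.1183]
ee_rot: [[0.83, 0.558, 0.003], [0.558, -0.83, -0.0], [0.002, 0.002, -1.0]]
wrist_force: [0.8, 0.3, 0.7]
gripper_width: 0.0485
grasp_force: 0.0
t: 18.57
eef_pos: [0.4599, -0.0013, 0.0173]
ee_rot: [[0.83, 0.558, 0.003], [0.558, -0.83, -0.0], [0.003, 0.002, -1.0]]
wrist_force: [0.5, 0.6, 0.4]
gripper_width: 0.0267
grasp_force: 0.0
t: 19.23
eef_pos: [0.4594, -0.0013, 0.0169]
ee_rot: [[0.83, 0.558, 0.003], [0.558, -0.83, -0.0], [0.002, 0.002, -1.0]]
wrist_force: [-1.2, 0.6, 9.5]
gripper_width: 0.0192
grasp_force: 12.0
```

```bash
python3 -m pendant '[255,0,0,-2,0,255,0,0,-4,0,255,0,0,-4,0,255,0,0,-4,0,255,0,0,-4,0,255,0,0,-4,6.7,255,0,0,0,6.7,255,0,0,0,6.8]'
python3 -m pendant '[255,0.3,3.5,0,0,255,0.3,3.5,0,0,255,0.3,3.5,0,0,255,0.3,3.5,0,0,255,0.3,3.5,0,0,255,0.3,3.5,0,0,255,0.3,3.5,0,0,255,0.3,3.2,0,0]'
python3 - <<'E'
from avg import *
t=avg("top",2,"d");s=avg("side",2,"d")
c=np.zeros((600,800,3),np.uint8)
q=crop(t,300,150,380,240,5)[:450,:400];c[:q.shape[0],:q.shape[1]]=q
q=crop(s,225,130,305,220,5)[:450,:400];c[:q.shape[0],400:400+q.shape[1]]=q
cv2.imwrite("pics/d.png",c);x=bot.sense();print(x["eef_pos"],x["wrist_force"],x["q"])
E
```

```text
t: 19.9
eef_pos: [0.4602, -0.0014, 0.2392]
ee_rot: [[0.973, 0.231, 0.007], [0.231, -0.973, -0.001], [0.007, 0.003, -1.0]]
wrist_force: [-0.1, -0.2, -1.3]
gripper_width: 0.0194
grasp_force: 12.0
t: 20.57
eef_pos: [0.5472, -0.2664, 0.2358]
ee_rot: [[0.972, 0.236, -0.0], [0.236, -0.972, 0.0], [-0.0, -0.0, -1.0]]
wrist_force: [0.7, 0.0, -0.7]
gripper_width: 0.0189
grasp_force: 12.0
[ 0.54673486 -0.26487321  0.23530337] [-0.65538591  0.32741751 -0.8877596 ] [-5.65060173e-01  3.59527160e-01  1.47635659e+00  4.28957147e-04
  1.30697719e+00  7.67997061e-01]avg.py:6: RuntimeWarning: All-NaN slice encountered
  m=np.mean(a,0);dm=np.nanmedian(d,0);np.save(f"{n}_{tag}.npy",m);np.save(f"{n}_{tag}_d.npy",np.nan_to_num(dm));return m
```

View pics/d.png

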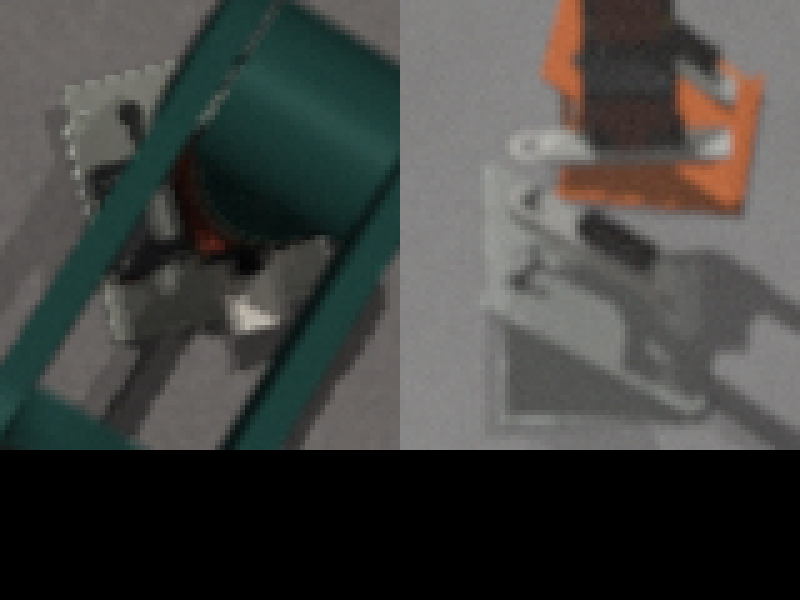

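```bash
python3 -c "
from h import *
print(proj('side',[.5467+.0719,-.2649+.0175,.226]))"
python3 -m pendant '[255,0.1,0,2,0,255,0,0,3,0,255,0,0,2.5,0,255,0,0,1.0,0,255,0,0,0.5,0,255,0,0,0.5,0,255,0,0,0.5,0,255,0,0,0.5,0]'
python3 -m pendant '[255,0,0,0.5,0,255,0,0,0.5,0,255,0,0,0.5,0,255,0,0,0.5,0,255,0,0,0.3,0,255,0,0,0.3,0,255,0,0,0,0,255,0,0,0,0]'
```

```text
[[250.51020615 160.38413044]]
t: 21.43
eef_pos: [0.5488, -0.2645, 0.1317]
ee_rot: [[0.971, 0.237, 0.001], [0.237, -0.971, -0.001], [0.001, 0.001, -1.0]]
wrist_force: [-2.6, -0.1, -0.0]
gripper_width: 0.0194
grasp_force: 12.0
t: 22.1
eef_pos: [0.5485, -0.2644, 0.1045]
ee_rot: [[0.972, 0.237, 0.0], [0.237, -0.972, -0.0], [0.0, 0.0, -1.0]]
wrist_force: [-0.8, 0.2, -0.6]
gripper_width: 0.0188
grasp_force: 12.0
```

```bash
python3 -m pendant '[255,0,0,0.5,0,255,0,0,0.5,0,255,0,0,0.5,0,255,0,0,0.3,0,255,0,0,0.3,0,255,0,0,0.2,0,255,0,0,0,0,255,0,0,0,0]'
python3 - <<'E'
from avg import *
s=avg("side",3,"e")
q=crop(s,225,130,315,220,6);cv2.imwrite("pics/e.png",q);print(bot.sense()["eef_pos"],[(o,lm("side",o)[:3]) for o in("hone_eye","hone_grip")])
E
```

```text
t: 22.77
eef_pos: [0.548, -0.2642, 0.0814]
ee_rot: [[0.972, 0.237, -0.0], [0.237, -0.972, 0.0], [-0.0, -0.0, -1.0]]
wrist_force: [0.4, -0.2, -1.1]
gripper_width: 0.0186
grasp_force: 12.0
[ 0.54816963 -0.26423602  0.08164959] [('hone_eye', [([223.6, 270.3], 0.72), ([252.7, 183.3], 0.62), ([238.6, 249.0], 0.53)]), ('hone_grip', [([272.2, 186.5], 0.47)])]avg.py:6: RuntimeWarning: All-NaN slice encountered
  m=np.mean(a,0);dm=np.nanmedian(d,0);np.save(f"{n}_{tag}.npy",m);np.save(f"{n}_{tag}_d.npy",np.nan_to_num(dm));return m
```

View pics/e.png

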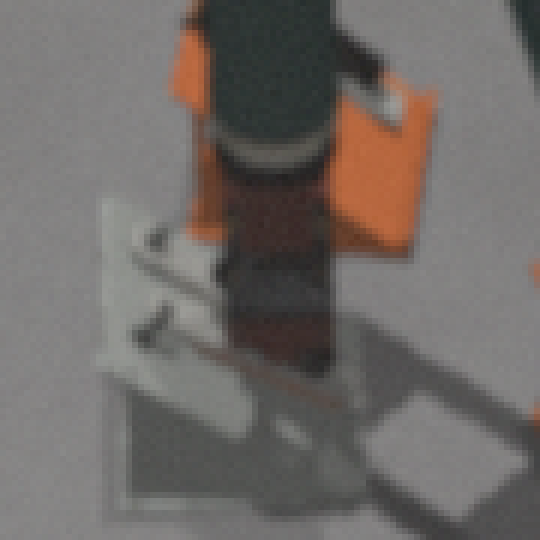

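```bash
python3 -m pendant '[255,0,0,0.2,0,255,0,0,0.2,0,255,0,0,0.2,0,255,0,0,0,0,255,0,0,0,0,255,0,0,0,0,255,0,0,0,0,255,0,0,0,0]'
```

```text
t: 23.68
eef_pos: [0.5481, -0.2642, 0.0755]
ee_rot: [[0.972, 0.237, -0.0], [0.237, -0.972, 0.0], [-0.0, -0.0, -1.0]]
wrist_force: [0.3, 0.3, -1.4]
gripper_width: 0.0187
grasp_force: 12.0
```

```bash
python3 -m pendant '[255,0,0,0.15,0,255,0,0,0.15,0,255,0,0,0,0,255,0,0,0,0,255,0,0,0,0,255,0,0,0,0,255,0,0,0,0,255,0,0,0,0]'
python3 -m pendant '[255,0,0,0.15,0,255,0,0,0.15,0,255,0,0,0,0,255,0,0,0,0,255,0,0,0,0,255,0,0,0,0,255,0,0,0,0,255,0,0,0,0]'
```

```text
t: 24.35
eef_pos: [0.5484, -0.2642, 0.0738]
ee_rot: [[0.972, 0.237, 0.001], [0.237, -0.972, -0.0], [0.001, 0.0, -1.0]]
wrist_force: [-2.1, 1.3, 8.9]
gripper_width: 0.0188
grasp_force: 12.0
t: 25.02
eef_pos: [0.5488, -0.2645, 0.0717]
ee_rot: [[0.972, 0.237, 0.002], [0.237, -0.972, -0.001], [0.001, 0.001, -1.0]]
wrist_force: [-3.3, 2.5, 14.7]
gripper_width: 0.0191
grasp_force: 12.6
```

```bash
python3 -m pendant '[255,-0.2,0,-0.3,0,255,-0.5,0,-0.6,0,255,-0.8,0,-0.95,0,255,-0.75,0,-0.9,0,255,0.55,-1.05,-0.45,0,255,0.55,-1.05,-0.45,0,255,0.5,-1.05,-0.45,0,255,0,0,0,0]'
python3 - <<'E'
from avg import *
np.set_printoptions(precision=4,suppress=True)
t=avg("top",4,"f");s=avg("side",4,"f");x=bot.sense();tcp=x["eef_pos"];print(tcp,x["wrist_force"])
eye=tcp+[.0657,.0159,.0421]
P=np.array([.627,-.213,.124]);az=np.array([-.624,-.153,.766])
for n in("side","top"): print(n,"eye",proj(n,eye),"tip",proj(n,P+.03*az),"root",proj(n,P),[(o,lm(n,o)[:4]) for o in("hone_eye","free_peg")])
c=np.zeros((600,800,3),np.uint8)
q=crop(s,232,150,292,210,10)[:600,:500];c[:,:500]=q
q=crop(t,310,150,360,205,6)[:330,:300];c[:q.shape[0],500:500+q.shape[1]]=q
cv2.imwrite("pics/f.png",c)
E
```

```text
t: 25.68
eef_pos: [0.5352, -0.2327, 0.1116]
ee_rot: [[0.971, 0.238, 0.001], [0.238, -0.971, 0.001], [0.001, -0.001, -1.0]]
wrist_force: [-0.6, -0.1, -1.3]
gripper_width: 0.0191
grasp_force: 12.5
[ 0.5342 -0.2355  0.1103] [-0.0383 -0.2046 -0.8544]
side eye [[254.5965 180.825 ]] tip [[252.3371 181.9153]] root [[247.4475 186.4011]] [('hone_eye', [([256.2, 179.0], 0.51)]), ('free_peg', [([245.7, 184.5], 0.89), ([262.4, 146.7], 0.79), ([327.1, 197.9], 0.62), ([226.0, 304.5], 0.6)])]
top eye [[328.3908 179.0856]] tip [[327.6307 176.7276]] root [[325.7143 171.994 ]] [('hone_eye', [([324.6, 176.5], 0.51)]), ('free_peg', [([328.1, 266.9], 0.95), ([326.1, 173.4], 0.82), ([425.5, 249.3], 0.8), ([405.1, 168.7], 0.75)])]avg.py:6: RuntimeWarning: All-NaN slice encountered
  m=np.mean(a,0);dm=np.nanmedian(d,0);np.save(f"{n}_{tag}.npy",m);np.save(f"{n}_{tag}_d.npy",np.nan_to_num(dm));return m
```

View pics/f.png

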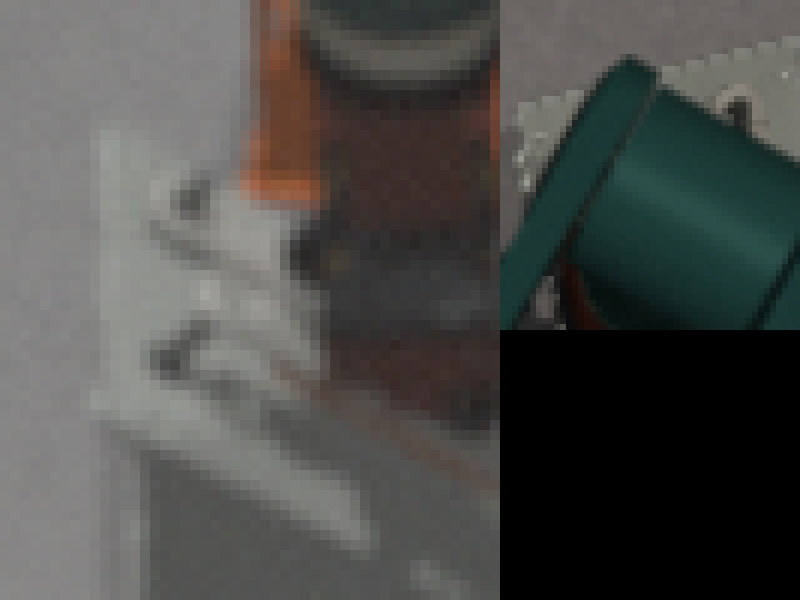

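```bash
python3 - <<'E'
from h import *
np.set_printoptions(precision=1,suppress=True,linewidth=150)
ps=.238;A=rz(ps)@R.from_euler("y",-40,degrees=True).as_matrix();P0=np.array([.627,-.213,.124])
z=np.linspace(0,.03,16)
def val(n,im,q):
    pts=(A@np.c_[np.full(16,q[0]),np.full(16,q[1]),z].T).T+P0;uv=proj(n,pts).astype(np.float32)
    return cv2.remap(im,uv[None,:,0],uv[None,:,1],cv2.INTER_LINEAR)[0].mean()
X=np.arange(-.01,.0111,.002);Y=np.arange(-.008,.0081,.002)
print("cols y",Y*1e3)
ims={n:np.load(f"{n}_a.npy").mean(2).astype(np.float32) for n in("top","side")}
for off,nm in((0,"free"),(-.076,"other")):
  for n in ims:
    M=np.array([[val(n,ims[n],(x,y+off)) for y in Y] for x in X]);print(nm,n)
    for x,r in zip(X,M): print(round(x*1e3),r)
E
```

```text
cols y [-8. -6. -4. -2.  0.  2.  4.  6.  8.]
free top
-10 [107.1  98.7  83.3  66.6  56.6  54.3  67.3  87.5 102.1]
-8 [106.5  97.5  81.1  63.4  53.2  49.7  61.1  82.7  99.4]
-6 [105.5  95.8  78.7  60.4  50.4  46.2  55.2  77.   95.6]
-4 [104.3  93.8  76.1  57.7  48.   43.3  49.4  70.4  91.2]
-2 [103.1  91.6  73.2  55.4  46.1  41.   44.6  63.1  86.1]
0 [102.3  89.6  70.6  53.6  44.7  39.7  41.3  57.1  80.9]
2 [102.4  88.3  68.9  52.3  43.7  39.4  39.4  52.9  76.5]
4 [103.2  88.4  68.2  51.5  43.1  39.5  39.1  50.1  72.9]
6 [104.8  89.7  69.2  52.6  44.   40.9  40.2  48.9  70.3]
8 [106.6  92.3  72.3  55.3  46.4  44.1  43.7  49.8  69.3]
10 [108.1  95.6  77.1  60.5  51.2  49.2  49.   52.4  69.3]
free side
-10 [106.8 109.5 111.9 113.8 115.5 116.9 118.1 119.1 119.9]
-8 [ 98.2 100.4 103.4 106.3 109.3 112.  114.4 116.3 118.1]
-6 [ 92.3  92.4  94.2  97.3 100.9 104.7 108.5 111.8 114.6]
-4 [ 91.3  88.5  87.8  89.2  92.2  96.2 100.7 105.3 109.4]
-2 [ 95.8  90.1  86.1  84.6  85.6  88.5  92.6  97.4 102.5]
0 [104.   96.7  90.4  85.5  83.3  83.7  86.2  90.3  95.3]
2 [113.  106.   98.8  92.2  87.1  84.
[... 864 characters left out ...]
5 105.1  93.3  83.9  82.   83.9  89.1  98. ]
other side
-10 [104.5 108.6 112.4 115.4 117.7 119.  119.2 119.2 119.1]
-8 [ 99.1 102.6 106.2 109.7 112.6 114.9 116.1 116.6 116.8]
-6 [ 96.8  98.4 101.  104.1 107.1 109.8 111.9 113.2 113.9]
-4 [ 98.   97.3  98.   99.8 102.2 104.7 107.  109.  110.4]
-2 [103.5 100.6  98.9  98.4  99.  100.5 102.4 104.6 106.6]
0 [111.5 107.5 103.9 101.2  99.5  99.1  99.8 101.1 103. ]
2 [120.  115.8 111.5 107.4 104.  101.4 100.1 100.  100.9]
4 [127.3 124.  119.9 115.6 111.3 107.3 104.3 102.4 101.7]
6 [131.7 130.1 127.3 123.7 119.6 115.4 111.4 108.2 105.9]
8 [133.5 133.  131.9 129.9 126.9 123.4 119.4 115.8 112.7]
10 [133.5 134.  133.9 133.1 131.7 129.6 126.7 123.4 120.1]
```

```bash
python3 -m pendant '[255,0.27,-0.2,-0.22,0,255,0,0,0,0,255,0.13,0,0.15,0,255,0.19,0,0.23,0,255,0.19,0,0.23,0,255,0.19,0,0.23,0,255,0.19,0,0.23,0,255,0,0,0,0]'
```

```text
t: 26.95
eef_pos: [0.5452, -0.2305, 0.1014]
ee_rot: [[0.972, 0.237, -0.001], [0.237, -0.972, 0.0], [-0.001, -0.0, -1.0]]
wrist_force: [0.2, -1.8, -3.7]
gripper_width: 0.0188
grasp_force: 12.5
```

```bash
python3 -m pendant '[255,0.19,0,0.23,0,255,0.19,0,0.23,0,255,0.19,0,0.23,0,255,0.13,0,0.15,0,255,0.13,0,0.15,0,255,0.13,0,0.15,0,255,0,0,0,0,255,0,0,0,0]'
```

```text
t: 27.62
eef_pos: [0.5546, -0.2283, 0.0905]
ee_rot: [[0.972, 0.237, -0.0], [0.237, -0.972, 0.0], [-0.0, -0.0, -1.0]]
wrist_force: [-1.0, -2.9, -4.4]
gripper_width: 0.0193
grasp_force: 12.5
```

```bash
python3 -m pendant '[255,0.1,0,0.11,0,255,0.1,0,0.11,0,255,0,0,0,0,255,0,0,0,0,170,0,0,0,0,170,0,0,0,0,170,0,0,0,0,170,0,0,0,0]'
python3 -m pendant '[140,0,0,0,0,140,0,0,0,0,140,0,0,0,0,140,0,0,-0.5,0,140,0,0,-1.5,0,140,0,0,-3,0,140,0,0,-4,0,140,0,0,-4,0]'
python3 -m pendant '[140,0,0,-3,0,140,-2,0,0,0,140,-4,0,0,0,140,-4,0,0,0,140,-3,0,0,0,140,0,0,0,0,140,0,0,0,0,140,0,0,0,0]'
python3 - <<'E'
from avg import *
t=avg("top",4,"h");s=avg("side",4,"h")
c=np.zeros((600,800,3),np.uint8)
q=crop(s,232,150,300,220,8)[:560,:420];c[:560,:420]=q[:,:420]
q=crop(t,310,150,370,222,6)[:432,:360];c[:432,430:790]=q
cv2.imwrite("pics/h.png",c);print(bot.sense()["t"])
for n in("top","side"): print([(o,lm(n,o)[:3]) for o in("hone_eye","hone_grip")])
E
```

```text
t: 28.28
eef_pos: [0.5571, -0.2276, 0.0889]
ee_rot: [[0.971, 0.237, 0.001], [0.237, -0.971, 0.0], [0.001, 0.0, -1.0]]
wrist_force: [-0.4, -0.3, 0.5]
gripper_width: 0.0294
grasp_force: 0.0
t: 28.95
eef_pos: [0.5555, -0.2273, 0.2195]
ee_rot: [[0.972, 0.237, -0.002], [0.237, -0.972, 0.001], [-0.002, -0.002, -1.0]]
wrist_force: [0.2, -0.8, 1.0]
gripper_width: 0.0396
grasp_force: 0.0
t: 29.62
eef_pos: [0.4309, -0.2589, 0.2491]
ee_rot: [[0.972, 0.236, 0.002], [0.236, -0.972, -0.0], [0.001, 0.001, -1.0]]
wrist_force: [0.6, 0.1, -0.1]
gripper_width: 0.04
grasp_force: 0.0
30.0167
[('hone_eye', [([326.9, 174.0], 0.77), ([272.8, 141.5], 0.22)]), ('hone_grip', [([328.4, 196.6], 0.65)])]
[('hone_eye', [([251.4, 182.8], 0.56)]), ('hone_grip', [([266.5, 192.5], 0.58)])]avg.py:6: RuntimeWarning: All-NaN slice encountered
  m=np.mean(a,0);dm=np.nanmedian(d,0);np.save(f"{n}_{tag}.npy",m);np.save(f"{n}_{tag}_d.npy",np.nan_to_num(dm));return m
```

View pics/h.png

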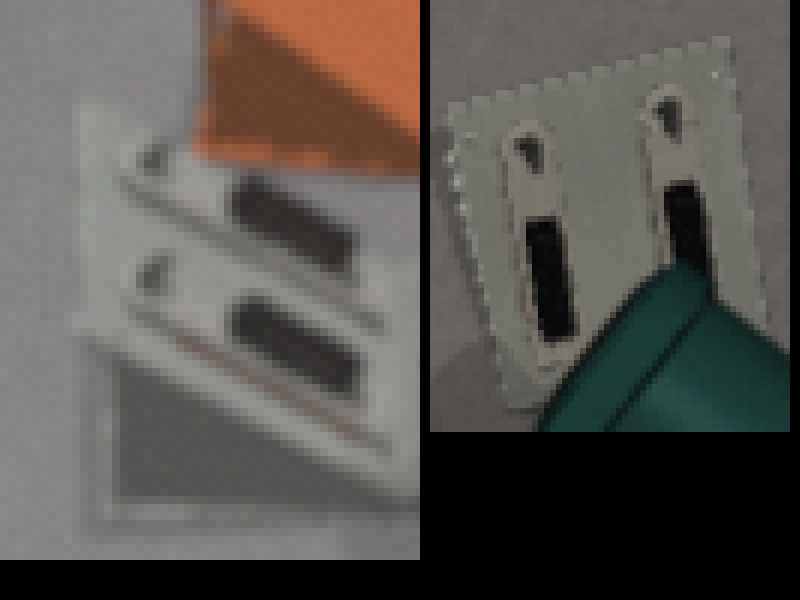

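```bash
python3 - <<'E'
from h import *
np.set_printoptions(precision=2,suppress=True,linewidth=160)
t=(np.load("top_a.npy")*10+np.load("top_c.npy")*8+np.load("top_h.npy")*4)/22;g=t.mean(2)
def cross(l,r0,r1):
    # dark centroid of rim between rows
    w=np.clip(70-l[r0:r1],0,None);return (np.arange(r0,r1)*w).sum()/w.sum()
for c in range(178,187): print(c,g[186:210,c].astype(int))
for z in(.165,):
  for x in(.5445,.5455,.5465): print(x,proj("top",[x,.2195,z]))
h=np.load("top_h.npy");print((h[214:223,186:190,0]-h[214:223,186:190,1]).astype(int).tolist())
E
```

```text
178 [ 99 100  98  96  90  83  62  36  19  12  14  14  12  11  15  39  79  92 103 106 107 107 107 108]
179 [100 100  99  90  68  39  19  19  18  17  16  23  23  15  18  17  16  37  79  99 106 107 107 107]
180 [100  99  89  55  24  18  17  33  48  55  57  67  65  56  34  21  20  15  18  65 101 106 106 106]
181 [ 97  90  53  22  19  21  37  77 101 105 106 107 106 106  72  45  23  12  16  19  77 103 106 106]
182 [ 86  54  24  16  22  55  72 100 107 106 106 107 107 101  74  57  49  31  17  15  23  81 104 107]
183 [ 74  34  20  23  55  89  83 100 106 106 106 104 102  81  59  48  60  72  45  20  13  36  90 106]
184 [ 54  27  12  47  84  93  82 100 107 102  98  86  82  58  34  39  57  92  84  40  18  14  74 102]
185 [39 17 17 59 73 88 90 95 95 79 60 55 54 36 34 52 75 86 99 62 23 13 56 97]
186 [ 26  17  27  38  58  97 111  86  55  41  44  37  18   9  31  65  89  90  88  79  37  18  23 102]
0.5445 [[189.68 197.19]]
0.5455 [[189.68 196.87]]
0.5465 [[189.68 196.56]]
[[2, 6, 10, 26], [1, 6, 10, 30], [2, 6, 9, 31], [1, 3, 7, 31], [26, 55, 53, 54], [7, 13, 18, 40], [0, 0, 7, 33], [1, 3, 8, 32], [2, 8, 7, 26]]
```

```bash
python3 -c "
from cell import bot
print(bot.hand_in())"
```

```text
the job is handed in; nothing more can be done
None
```

I handed the job in at about 30 s. The handwheel was wound three turns, leaving the red line about 0.2 mm from the index by image estimate (limit 0.85 mm). The loose hone hangs on the grey rack's empty peg, straight down the slope and flat like its neighbour; no judging result was returned.

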